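# Check the portion on the beam scale, then bring the right masala jar round and hold it

## Robot

A 7-joint arm with a two-finger parallel gripper is mounted at the origin on the work surface. World frame = base frame: x ahead of the robot, y to its left, z up, the work surface at z = 0. Lengths are in m, angles in degrees, forces in N, time in s.
With the tool pointing down it reaches from about 0.425 to 0.875 m from the base axis. Payload 4.7 kg.
Tool frame: the origin (TCP) lies at the very end of the fingers, on their centre line; the grasp point (between the pads) lies env.tcp_to_grasp behind it (env.tcp_to_grasp is the distance from the TCP to the grasp point, in m); z points along the fingers, x is the direction in which the jaws open and shut, and the axes are right-handed (so a half turn about z gives the same grasp; the last joint's range is limited). The gripper opens to 87 mm and grips with 3 to 60 N. Pads are 19 mm wide; open, the fingers measure 117 mm over their backs; the gripper's body (75 mm by 190 mm) begins 51 mm behind the grasp point.
Start: joints at [-76.255, 18.392, -4.016, 83.108, 1.295, 78.541, -3.26], TCP at [0.146, 0.634, 0.189] pointing down, gripper open.
Joint ranges: [-163.93, 163.93], [-17.29, 119.83], [-79.2, 71.16], [3.27, 140.29], [-89.18, 269.18], [5.43, 117.66], [-154.24, 154.24]. Speed limits (degrees/s): [147.25, 147.25, 180, 180, 180, 180, 180].

## Interface

Orientations are given as [roll, pitch, yaw] about the fixed x, y, z axes, in that order (R = Rz(yaw) Ry(pitch) Rx(roll)).
In Python, from cell import env gives the robot as it stands. The module is installed in compiled form; this text tells all that it offers.
- The arm moves only by the tool send_rows, never from a script. Its argument "steps" is a list of rows, each a list of 3 entries, a list of its own where there are three numbers: the shift along the tool's x, y, z in m, then the turn, a rotation vector about the tool's x, y, z in rad, then the finger opening in m, from 0 to 0.087. A call has exactly 5 rows; each row is the pose to reach, as a shift and turn from the pose commanded when the call began, along the tool's axes at that moment; what a row does not reach only later rows make up. A row lasts 1/12 s, in which the tool goes at most 41.7 mm and 7.16 degrees, less where a joint would pass 70% of its speed; a pose out of reach is approached as far as the arm can. A call with a gripper value outside its range is refused whole. The fingers move at their own pace and stop on an object; "grip_force" is the grip in N (left out, the last holds). Time passes only in rows, so rows that repeat a pose let the fingers close, or fill a call up. It gives the time, the measured TCP pose, the force and the opening at its end, in the units of the state.
- env.get_obs(): the state, without advancing time (a new reading comes with each control period).
- env.read_camera(name): name is "scene" or "top" or "wrist"; returns a dict with "pixels" (400x640x3 uint8, red, green, blue), "fx", "fy", "cx", "cy" (pixels), "position" and "rotation" of the camera in the world. Camera axes: x right, y up, looking along -z (the intrinsics and any distortion apply to the point x, -y, -z); pixel columns grow to the right and rows downward; lengths in m; the calibration is good to about 2 mm. A picture is of the moment at which its call begins. There is no depth.
- env.sign_off(): hands the job in, once; it reports no verdict.
The state is a dict: "time_s": time; "qpos": joint angles; "joint_velocities": joint speeds; "effort": joint torques, N m; "tool_pos": TCP position; "tool_rot": TCP orientation; "force": force on the tool from outside, world axes, zero at the start; "wrist_torque": the same for the moment, N m; "grip_width": finger opening in m.
Only numpy, scipy, OpenCV 4.12 (cv2) and the standard library are available. Lean on these libraries where they do the work, as an engineer would, in place of code of your own. Each camera call takes 0.05 s, during which the arm holds its last target.

## Task

The portion on the little beam scale is to be topped up with masala: first push the scale's arrest lever over to free the beam and let it tip, then bring the lever all the way back so that the beam is arrested level again, working it by the lever only. After that turn the spice carousel until the jar with the ball knob on its lid stands at the front, in line with the wooden tongue of the base, and hold the turntable still there: finish while still gripping it, do not let go. Leave the steel tumbler, the red masala box and the small steel bowl where they stand.

Things in the scene. Friction and masses are not known exactly. Their poses are not given: they have to be found in the camera images.
- scale: Beam scale, fixed: wooden base 220 x 150 x 18 mm, two aluminium posts, a beam along its y axis with a dish (diameter 72 mm) at each end, 100 mm from the middle. Origin: underside, directly below the beam's pivot (which is 120 mm up); z up, its -x side (lever side) is roughly towards the robot. Nothing of it is higher than 185 mm.
- beam: The beam, origin at its pivot, y along the beam. It can tilt +-0.14 rad about its x axis; when freed, the -y side (brass weight) sinks and the +y side (steel tin) rises. Arrested, it is level. The dishes and what stands on them are fixed to it.
- arrest_lever (a joint): Arrest lever, rad: 0 = arrested (start, end stop; two pads hold the beam up level), 0.6 = fully released (end stop; pads down). Grows as the knob swings to the scale's +x (away from the robot). It stays where it is left; about 4 N at the knob moves it, up to about 6 N when lifting the beam back. The beam is clear of the pads above about 0.2.
- lever_axis (a point): Point on the arrest lever's turning axis, which runs along the scale's y. It lies at x = -75, y = 0, z = 50 mm of scale. The knob's centre swings about it at 100 mm radius, leaning 0.3 rad from vertical to the scale's -x at joint 0 and 0.3 rad to +x at joint 0.6: 145 to 150 mm high, 59 mm of travel.
- lever_knob (a point): Centre of the dark wooden ball knob (diameter 24 mm) at the top of the arrest lever, on a steel rod of diameter 10 mm. It can be pinched from above with the jaws closing along the scale's y; the ball then turns between the pads as the lever swings.
- carousel: Fixed base of the spice carousel, origin at its underside on the turning axis, z up. Its front is its own -x direction: a dark wooden tongue 22 mm wide sticks out there to 166 mm from the axis, 36 mm beyond the turntable's rim. Front is roughly towards the robot.
- turntable: Wooden turntable, diameter 260 mm, with five steel jars fixed upright on it, 72 degrees apart, 95 mm from the axis; origin on the axis, 22 mm up; its -x points to the knob jar. Turns both ways without stops, light friction (about 1 N at a jar). Jars: diameter 43 mm, lid 45 mm, lid top 114 mm above the work surface. Centre post: diameter 22 mm, top 118 mm up.
- knob_jar (a point): Point on the axis of the jar to bring to the front, 92 mm above the work surface (22 mm below the lid's top). It is the only jar with a ball knob (diameter 28 mm, its top 144 mm above the work surface) on its lid; jars can be gripped across the body or lid.
- tumbler: Open steel tumbler, rim diameter 66 mm, 100 mm high, origin at its underside. To be left alone.
- masala_box: Red plastic masala box with twist cap, diameter 80 mm, 110 mm high, origin at its underside. To be left alone.
- katori: Small steel bowl, rim diameter 100 mm, 45 mm high, origin at its underside. To be left alone.

How it is judged:
By the outcome, as a careful person would: the job done as asked, in the order asked, and still so for the second after the job is handed in, while the arm keeps its last pose, push and grip.
It also fails if it takes over 58 s, if anything falls off the work surface, if the arm or the gripper's body presses on something with over 40 N, if the wrist force passes 120 N, or if a joint passes its speed limit or range.

## Working session

There is one attempt and no reset: what is moved stays moved. The work goes in short steps, Python scripts to look and compute and a tool call to move; the robot and the scene stay as the last step left them, time stands still between calls to the robot, and variables do not carry over. Pictures are saved under pics/ and viewed, and the job is handed in when it is done.

Besides the shell and the picture viewer there is one more tool, called in YAML: its name, and indented under it one key for each argument. send_rows: Moves the arm, as the interface text tells. Its arguments: {"type":"object","properties":{"steps":{"type":"array"},"grip_force":{"type":"number"}},"required":["steps"]}

```bash
mkdir -p pics; ls; cat > h.py <<'E'
import numpy as np, cv2
from cell import env
def snap(n,f):
    c=env.read_camera(n); cv2.imwrite('pics/'+f,c['pixels'][:,:,::-1]); return c
E
python3 - <<'E'
from h import *
import pickle
o=env.get_obs(); print(o, env.tcp_to_grasp)
cs={}
for n in ['scene','top','wrist']:
    c=snap(n,n+'0.png'); cs[n]=c; print(n,{k:v for k,v in c.items() if k!='pixels'})
pickle.dump(cs,open('c0.pkl','wb'))
E
```

```text
pics
{'time_s': 0.0, 'qpos': array([-76.2549257 ,  18.43938441,  -4.0148085 ,  83.17684741,
         1.29466506,  78.53950704,  -3.26059899]), 'joint_velocities': array([ 0.04170959,  0.0967513 ,  0.06860911,  0.04356016,  0.01689421,
       -0.03234972, -0.02214964]), 'effort': array([-5.38827971e-04, -4.91289425e+01, -4.04417356e-01, -3.12528098e+01,
       -6.39041117e-02,  4.39449248e-02,  1.57322074e-04]), 'tool_pos': array([0.14544232, 0.63287594, 0.18804074]), 'tool_rot': array([1.79994310e+02, 1.10516018e-01, 7.70633610e+01]), 'force': array([ 0.22679684, -0.01965187, -1.1821359 ]), 'wrist_torque': array([-0.01271056,  0.02126465, -0.0039738 ]), 'grip_width': 0.08713906479544802} 0.0187
scene {'fx': 482.4524751368605, 'fy': 482.4524751368605, 'cx': 326.29851890378933, 'cy': 194.71545518863851, 'position': array([ 1.20744631, -0.54719625,  0.91013551]), 'rotation': array([45.27152955,  0.36674079, 49.06599914])}
top {'fx': 411.7213160003801, 'fy': 411.7213160003801, 'cx': 320.73182679052445, 'cy': 205.69111443939445, 'position': array([ 0.46132489, -0.00692116,  0.97395562]), 'rotation': array([  8.21103296,  -0.45601635, -89.4568218 ])}
wrist {'fx': 301.0130353885897, 'fy': 301.0130353885897, 'cx': 323.0660675025895, 'cy': 200.06954823989665, 'position': array([0.07239832, 0.65026742, 0.38356679]), 'rotation': array([-15.83917146,   0.08670691,  77.11924317])}
```

View pics/top0.png

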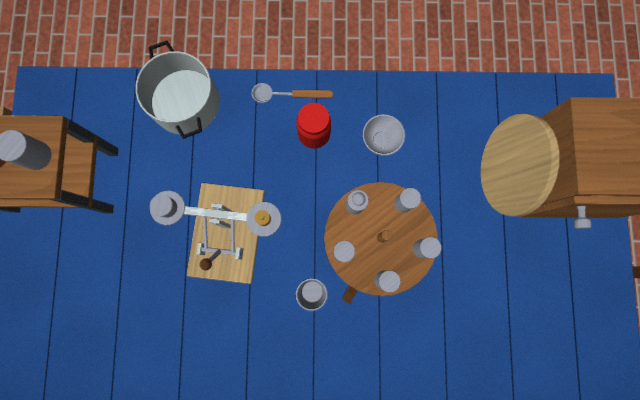

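View pics/scene0.png

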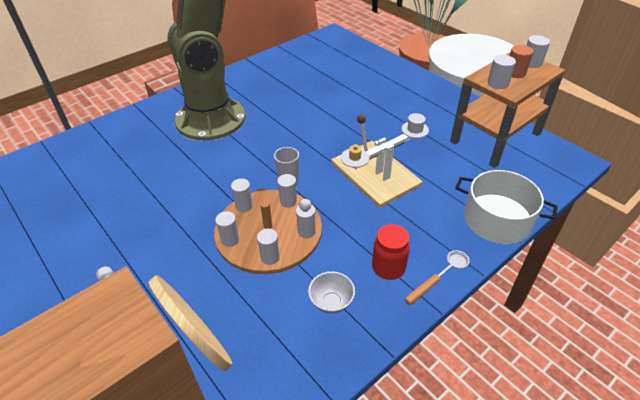

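View pics/wrist0.png

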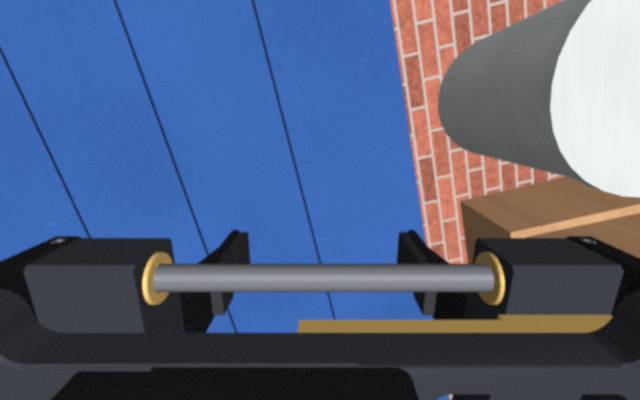

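The top view shows the scale at about (225,235), its dark knob at (206,264), the carousel axis at about (383,238), the tongue at (349,296), and the knob jar apparently at (358,202). The scene view shows the knob jar at (306,205) and the lever knob at (361,119). I'll enlarge these next.

```bash
python3 - <<'E'
import pickle,cv2,numpy as np
cs=pickle.load(open('c0.pkl','rb'))
def crop(n,x,y,w,h,s,f):
    p=cs[n]['pixels'][y:y+h,x:x+w,::-1]; p=cv2.resize(p,None,fx=s,fy=s,interpolation=cv2.INTER_CUBIC)
    for i in range(0,w,10): cv2.putText(p,str(x+i),(i*s,8),0,.3,(255,255,255),1) if i%20==0 else 0; cv2.line(p,(i*s,10),(i*s,14),(255,255,255),1)
    for i in range(0,h,10): cv2.putText(p,str(y+i),(0,i*s+4),0,.3,(255,255,255),1)
    cv2.imwrite('pics/'+f,p)
crop('top',145,180,145,110,5,'tc_scale.png')
crop('top',320,175,125,130,4,'tc_car.png')
crop('scene',205,140,120,135,4,'sc_car.png')
crop('scene',325,105,115,105,5,'sc_scale.png')
E
```

```text
(no output)
```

View pics/tc_scale.png

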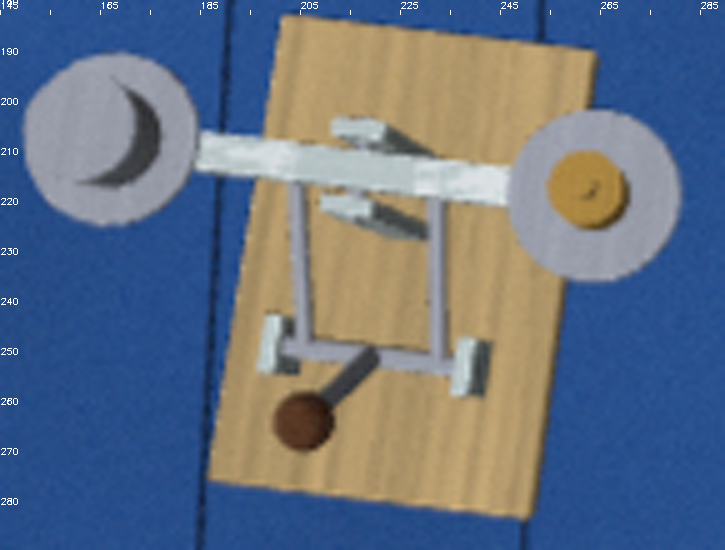

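View pics/tc_car.png

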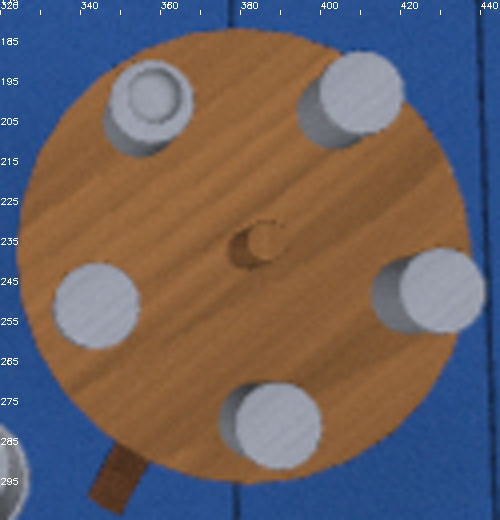

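View pics/sc_car.png

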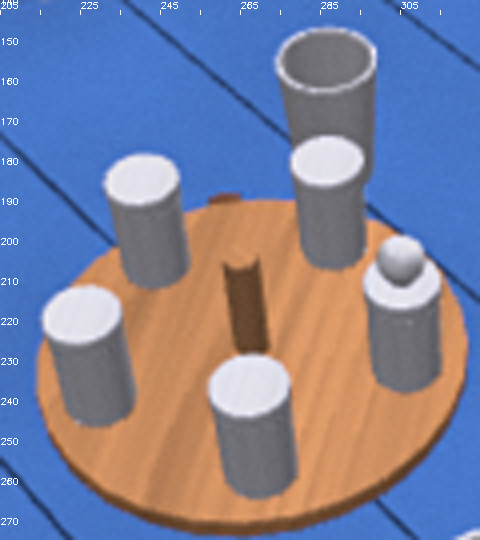

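View pics/sc_scale.png

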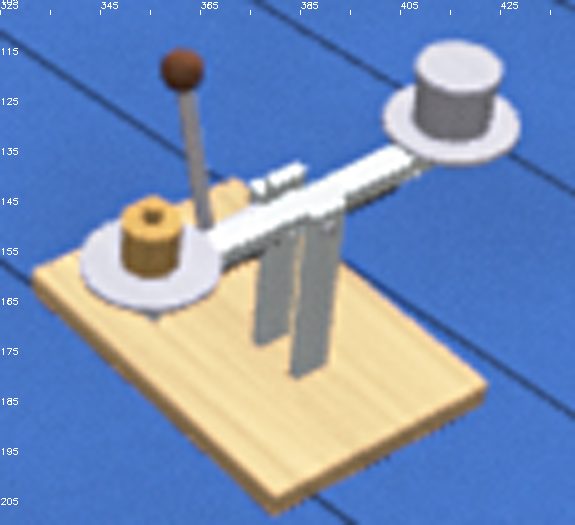

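```bash
cat >> h.py <<'E'
from scipy.spatial.transform import Rotation as R
from scipy.optimize import least_squares
def proj(c,P):
    P=np.atleast_2d(P); q=(P-c['position'])@R.from_euler('xyz',c['rotation'],degrees=True).as_matrix()
    return np.c_[c['cx']+c['fx']*q[:,0]/-q[:,2], c['cy']-c['fy']*q[:,1]/-q[:,2]]
def bproj(c,uv,z):
    uv=np.atleast_2d(uv); d=np.c_[(uv[:,0]-c['cx'])/c['fx'],-(uv[:,1]-c['cy'])/c['fy'],-np.ones(len(uv))]@R.from_euler('xyz',c['rotation'],degrees=True).as_matrix().T
    return c['position']+d*((z-c['position'][2])/d[:,2])[:,None]
E
python3 - <<'E'
from h import *
import pickle
cs=pickle.load(open('c0.pkl','rb')); T=cs['top'];S=cs['scene']
s=lambda x,y:(145+x/5,180+y/5)
print('base corners',bproj(T,[s(282,15),s(597,53),s(530,519),s(208,480)],.018)[:,:2])
print('knob',bproj(T,s(304,420),.1455))
print('dishes',bproj(T,[s(111,139),s(594,196)],.13)[:,:2])
s5=lambda x,y:(325+x/5,105+y/5)
print('scene base',bproj(S,[s5(235,180),s5(487,384),s5(275,505),s5(33,272)],.018)[:,:2], 'knob',bproj(S,s5(182,70),.1455))
t=lambda x,y:(320+x/4,175+y/4)
u=lambda x,y:(205+x/4,140+y/4)
lt=[t(153,105),t(97,306),t(278,425),t(443,290),t(362,92)]
ls=[u(402,280),u(327,160),u(141,180),u(82,314),u(249,385)]
print('lids',bproj(T,lt,.114)[:,:2]); print(bproj(S,ls,.114)[:,:2])
print('ball',bproj(T,t(154,96),.130),bproj(S,u(401,259),.130))
print('post',bproj(T,t(267,240),.118),'disc',bproj(T,t(244.5,255.5),.022),'tongue',bproj(T,[t(88,496),t(122,515)],.01))
print('tumbler',bproj(T,[(312,293)],.1),bproj(S,[(205+326/4,140+62/4)],.1))
# fits
def sp(p):
    c,s_=np.cos(p[2]),np.sin(p[2]); return lambda L:np.array(L)@np.array([[c,s_,0],[-s_,c,0],[0,0,1]])+[p[0],p[1],0]
def fc(p):
    f=sp([p[0],p[1],p[2]]);g=sp([p[0],p[1],p[3]])
    lids=g([[-.095*np.cos(k*1.2566),-.095*np.sin(k*1.2566)*sg,.114] for k in range(5)])
    r=[proj(T,lids)-lt, proj(S,lids)-ls, proj(T,f([[-.166,.011,.011],[-.166,-.011,.011]]))-[t(88,496),t(122,515)],proj(T,f([[0,0,.118]]))-t(267,240)]
    return np.concatenate(r).ravel()
for sg in (1,-1):
    for a in np.arange(0,6.28,1.2):
        q=least_squares(fc,[.55,-.13,0,a])
        if q.cost<60: print('car',sg,q.x[:2],np.degrees(q.x[2:]),q.cost,np.round(q.fun,1))
E
```

```text
base corners [[0.65043181 0.26881641]
 [0.63384676 0.11982456]
 [0.41768877 0.14408764]
 [0.43386127 0.29155206]]
knob [[0.46138948 0.2149864  0.1455    ]]
dishes [[0.57540514 0.30426572]
 [0.55382    0.10447446]]
scene base [[0.44197506 0.28803023]
 [0.65691865 0.26561157]
 [0.64526657 0.11510335]
 [0.42566999 0.14316238]] knob [[0.46568573 0.21387503 0.1455    ]]
lids [[ 0.595813   -0.09185648]
 [ 0.4898267  -0.06236973]
 [ 0.42983134 -0.15564384]
 [ 0.49987423 -0.2427313 ]
 [ 0.60397311 -0.20272008]]
[[ 0.60300443 -0.09231084]
 [ 0.49545864 -0.06321413]
 [ 0.435732   -0.1577475 ]
 [ 0.50515886 -0.24345532]
 [ 0.60902987 -0.20375795]]
ball [[ 0.59804699 -0.09081271  0.13      ]] [[ 0.60215624 -0.09158738  0.13      ]]
post [[ 0.5247156  -0.15058476  0.118     ]] disc [[ 0.52273285 -0.15355555  0.022     ]] tongue [[ 0.38497824 -0.06405981  0.01      ]
 [ 0.37451594 -0.08354033  0.01      ]]
tumbler [[0.40376839 0.00374676 0.1       ]] [[0.40831564 0.00194337 0.1       ]]
car 1 [ 0.52578366 -0.15112816] [ -27.94461822 -140.86934823] 7.078621906518245 [-0.3 -1.7  0.1 -0.8  0.3 -0.5  
[... 447 characters left out ...]
 -0.8 -1.
 -0.6 -1.3 -0.7 -1.  -0.5 -1.2 -0.2  0.3 -0.2  0.3  0.3 -0.5]
car 1 [ 0.52578366 -0.15112816] [-27.94461803 219.13065176] 7.07862190651839 [-0.3 -1.7  0.1 -0.8  0.3 -0.5  0.1 -0.7 -0.  -0.7 -0.6 -1.1 -0.8 -1.
 -0.6 -1.3 -0.7 -1.  -0.5 -1.2 -0.2  0.3 -0.2  0.3  0.3 -0.5]
car 1 [ 0.52578366 -0.15112816] [-27.94461821 219.13065177] 7.078621906518384 [-0.3 -1.7  0.1 -0.8  0.3 -0.5  0.1 -0.7 -0.  -0.7 -0.6 -1.1 -0.8 -1.
 -0.6 -1.3 -0.7 -1.  -0.5 -1.2 -0.2  0.3 -0.2  0.3  0.3 -0.5]
car 1 [ 0.52578366 -0.15112816] [-27.94461822 219.1306518 ] 7.078621906518237 [-0.3 -1.7  0.1 -0.8  0.3 -0.5  0.1 -0.7 -0.  -0.7 -0.6 -1.1 -0.8 -1.
 -0.6 -1.3 -0.7 -1.  -0.5 -1.2 -0.2  0.3 -0.2  0.3  0.3 -0.5]
```

```bash
cat >> h.py <<'E'
def rows(cmd,targets):
    """cmd,targets: (x,y,z,yaw deg), tool down. prints rows relative to cmd in tool axes"""
    Rt=R.from_euler('xyz',[180,0,cmd[3]],degrees=True).as_matrix()
    for t in targets:
        d=Rt.T@(np.array(t[:3])-np.array(cmd[:3])); dy=(t[3]-cmd[3]+180)%360-180
        print(np.round(d,4).tolist(),[0,0,round(-np.radians(dy),4)])
def st():
    o=env.get_obs(); print(round(o['time_s'],2),'pos',np.round(o['tool_pos'],4),'rot',np.round(o['tool_rot'],2),'F',np.round(o['force'],1),'q',np.round(o['qpos'],1),'w',round(o['grip_width'],4)); return o
E
python3 - <<'E'
from h import *
rows((.146,.634,.189,77.06),[(.146,.634,.23,77),(.463,.2145,.26,84)])
E
```

```text
[0.0, 0.0, -0.041] [0, 0, np.float64(0.001)]
[-0.3379, 0.4029, -0.071] [0, 0, np.float64(-0.1211)]
```

send_rows:
  steps:
    - [[0,0,-0.03],[0,0,0],0.087]
    - [[-0.02,0.024,-0.05],[0,0,0],0.087]
    - [[-0.045,0.054,-0.07],[0,0,0],0.087]
    - [[-0.068,0.081,-0.07],[0,0,-0.02],0.087]
    - [[-0.09,0.107,-0.07],[0,0,-0.04],0.087]
  grip_force: 15

```text
time_s: 0.57
tool_pos: [0.2312, 0.5209, 0.2607]
tool_rot: [179.9, -0.1, 79.4]
force: [0.9, 0.3, -0.1]
grip_width: 0.0869
```

```bash
python3 - <<'E'
from h import *
rows((.2301,.5223,.259,79.35),[(.463,.2145,.26,84)])
E
```

```text
[-0.2595, 0.2858, -0.001] [0, 0, np.float64(-0.0812)]
```

send_rows:
  steps:
    - [[-0.026,0.0286,0],[0,0,-0.008],0.087]
    - [[-0.052,0.0572,0],[0,0,-0.016],0.087]
    - [[-0.078,0.0858,0],[0,0,-0.024],0.087]
    - [[-0.104,0.1144,0],[0,0,-0.032],0.087]
    - [[-0.13,0.143,0],[0,0,-0.04],0.087]

```text
time_s: 0.98
tool_pos: [0.3469, 0.3658, 0.2591]
tool_rot: [-180.0, -0.0, 81.7]
force: [0.6, -0.0, -0.1]
grip_width: 0.0869
```

```bash
python3 - <<'E'
from h import *
st()
y=np.radians(79.35); c=np.array([.2301,.5223])+-.13*np.array([np.cos(y),np.sin(y)])+.143*np.array([np.sin(y),-np.cos(y)]);print(c)
rows((*c,.259,79.35+np.degrees(.04)),[(.463,.2145,.26,84)])
E
```

```text
0.98 pos [0.3469 0.3658 0.2591] rot [-1.800e+02 -1.000e-02  8.168e+01] F [ 0.6 -0.  -0.1] q [-57.7  -1.1   8.   97.3   0.1  83.7  32. ] w 0.0869
[0.34661157 0.36811163]
[-0.1351, 0.1375, -0.001] [0, 0, np.float64(-0.0412)]
```

send_rows:
  steps:
    - [[-0.027,0.0275,0],[0,0,-0.008],0.087]
    - [[-0.054,0.055,0],[0,0,-0.016],0.087]
    - [[-0.081,0.0825,0],[0,0,-0.025],0.087]
    - [[-0.108,0.11,0],[0,0,-0.033],0.087]
    - [[-0.135,0.1375,0],[0,0,-0.041],0.087]

```text
time_s: 1.4
tool_pos: [0.4633, 0.2123, 0.2592]
tool_rot: [180.0, -0.0, 84.0]
force: [0.8, 0.4, 0.2]
grip_width: 0.0869
```

send_rows:
  steps:
    - [[0,0,0],[0,0,0],0.087]
    - [[0,0,0],[0,0,0],0.087]
    - [[0,0,0],[0,0,0],0.087]
    - [[0,0,0],[0,0,0],0.087]
    - [[0,0,0],[0,0,0],0.087]

```text
time_s: 1.82
tool_pos: [0.4617, 0.2156, 0.259]
tool_rot: [-180.0, -0.0, 84.2]
force: [-0.1, 0.7, -0.3]
grip_width: 0.0873
```

```bash
python3 - <<'E'
from h import *
import pickle
st()
c=snap('wrist','w1.png');print({k:v for k,v in c.items() if k!='pixels'}); pickle.dump(c,open('w1.pkl','wb'))
print(proj(c,[[.463,.2145,.1455]]))
E
```

```text
1.82 pos [0.4617 0.2156 0.259 ] rot [-1.7998e+02 -1.0000e-02  8.4160e+01] F [-0.1  0.7 -0.3] q [-47.4  -0.8  19.3  97.    0.2  83.7  56. ] w 0.0873
{'fx': 301.0130353885897, 'fy': 301.0130353885897, 'cx': 323.0660675025895, 'cy': 200.06954823989665, 'position': array([0.38716921, 0.22347657, 0.45443458]), 'rotation': array([-1.58128895e+01, -1.46194139e-02,  8.42225329e+01])}
[[321.76349146 189.92027295]]
```

View pics/w1.png

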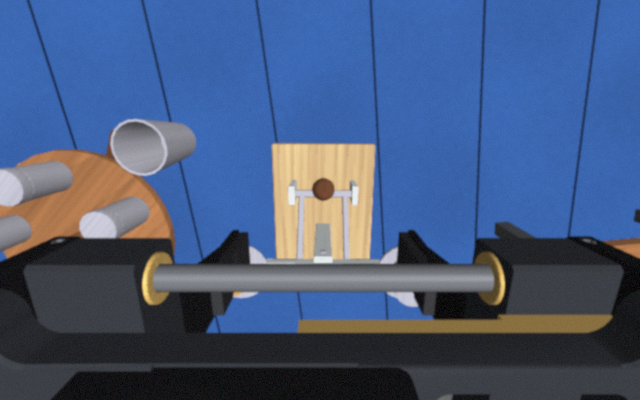

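The wrist view shows the dark knob at (323,189), within about 1 px of the prediction and centred between the jaws. I'll descend on it now.

send_rows:
  steps:
    - [[0,-0.0005,0.035],[0,0,0],0.087]
    - [[0,-0.0005,0.07],[0,0,0],0.087]
    - [[0,-0.0005,0.1],[0,0,0],0.087]
    - [[0,-0.0005,0.12],[0,0,0],0.087]
    - [[0,-0.0005,0.131],[0,0,0],0.087]

```text
time_s: 2.28
tool_pos: [0.4599, 0.2141, 0.1252]
tool_rot: [-179.8, 0.2, 84.1]
force: [-0.3, -0.6, 0.1]
grip_width: 0.087
```

send_rows:
  steps:
    - [[0,0,0],[0,0,0],0.087]
    - [[0,0,0],[0,0,0],0.06]
    - [[0,0,0],[0,0,0],0.04]
    - [[0,0,0],[0,0,0],0.015]
    - [[0,0,0],[0,0,0],0.015]
  grip_force: 15

```text
time_s: 2.7
tool_pos: [0.4631, 0.2147, 0.1296]
tool_rot: [179.9, -0.1, 84.0]
force: [0.6, 0.0, -0.9]
grip_width: 0.0675
```

send_rows:
  steps:
    - [[0,0,0],[0,0,0],0.01]
    - [[0,0,0],[0,0,0],0.01]
    - [[0,0,0],[0,0,0],0.01]
    - [[0,0,0],[0,0,0],0.01]
    - [[0,0,0],[0,0,0],0.01]

```text
time_s: 3.12
tool_pos: [0.4622, 0.2142, 0.1282]
tool_rot: [180.0, -0.0, 84.0]
force: [-0.3, 0.7, 0.4]
grip_width: 0.0349
```

```bash
python3 - <<'E'
from h import *
st()
c=snap('scene','s2.png');p=c['pixels'][60:210,280:440,::-1];cv2.imwrite('pics/s2.png',cv2.resize(p,None,fx=4,fy=4,interpolation=2))
E
```

```text
3.12 pos [0.4622 0.2142 0.1282] rot [ 1.7999e+02 -1.0000e-02  8.4000e+01] F [-0.3  0.7  0.4] q [-46.7   3.3  19.6 108.2  -1.2  68.7  57.3] w 0.0349
```

View pics/s2.png

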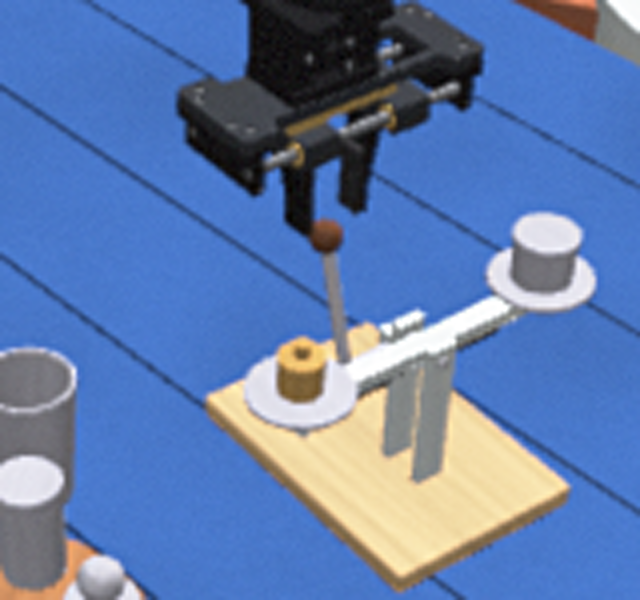

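```bash
python3 - <<'E'
from h import *
c=snap('scene','s3full.png');W=snap('wrist','w3.png');T=snap('top','t3.png')
p=T['pixels'][190:310,150:300,::-1];cv2.imwrite('pics/t3.png',cv2.resize(p,None,fx=5,fy=5,interpolation=2))
print(proj(c,[[.4622,.2142,.1282],[.4622,.2142,.1455],[.4622,.2142,.0]]),[280+326/4,60+236/4], env.get_obs()['grip_width'])
E
```

```text
[[360.3046938  123.63341928]
 [360.58376236 118.37458769]
 [358.38852915 159.74206226]] [361.5, 119.0] 0.018576209431947772
```

View pics/w3.png

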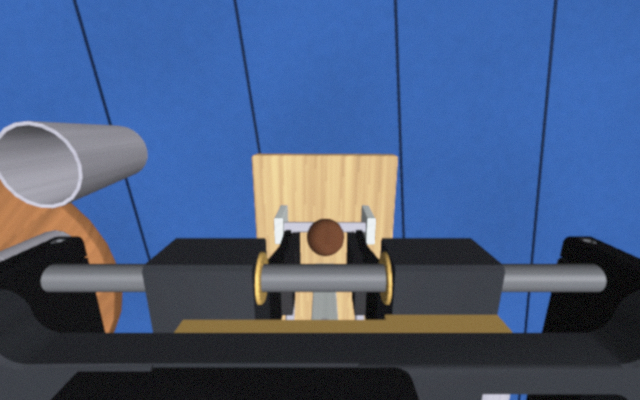

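View pics/t3.png

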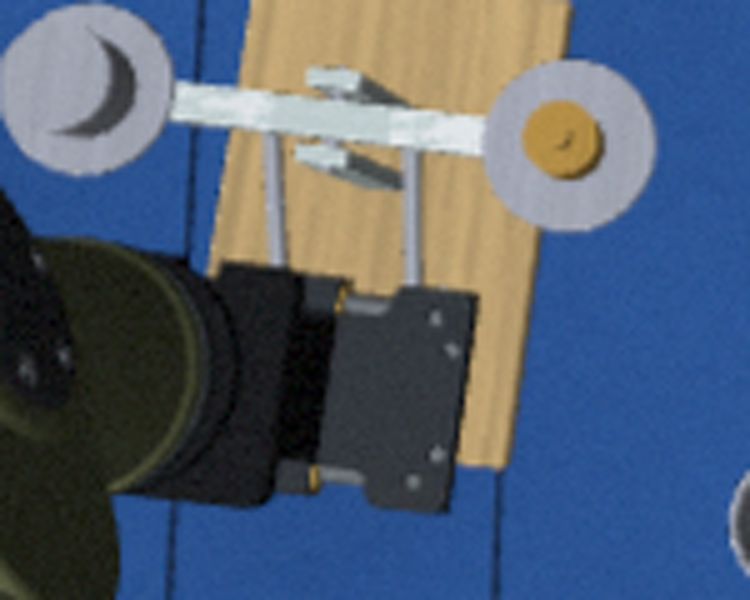

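```bash
python3 - <<'E'
from h import *
o=st(); W=snap('wrist','w4.png'); S=snap('scene','s4f.png')
cv2.imwrite('pics/w4.png',cv2.resize(W['pixels'][190:340,220:430,::-1],None,fx=3.6,fy=3.6,interpolation=2))
cv2.imwrite('pics/s4.png',cv2.resize(S['pixels'][60:160,300:420,::-1],None,fx=6,fy=6,interpolation=2))
p=o['tool_pos']
for n,c in (('w',W),('s',S)):
  for dz in (0,.0187,.0697): print(n,dz,proj(c,p+[0,0,dz]))
print(proj(W,[.4625,.2150,.1455]))
E
```

```text
3.32 pos [0.4621 0.2142 0.1281] rot [-180.    0.   84.] F [ 0.4 -0.1  0.9] q [-46.7   3.3  19.6 108.2  -1.2  68.7  57.3] w 0.0186
w 0 [[322.5816621  227.27039175]]
w 0.0187 [[322.541931   237.90240263]]
w 0.0697 [[322.38219359 280.64801335]]
s 0 [[360.27218846 123.64765555]]
s 0.0187 [[360.57371724 117.95948091]]
s 0.0697 [[361.42820063 101.84012125]]
[[323.90219855 237.53116818]]
```

View pics/w4.png

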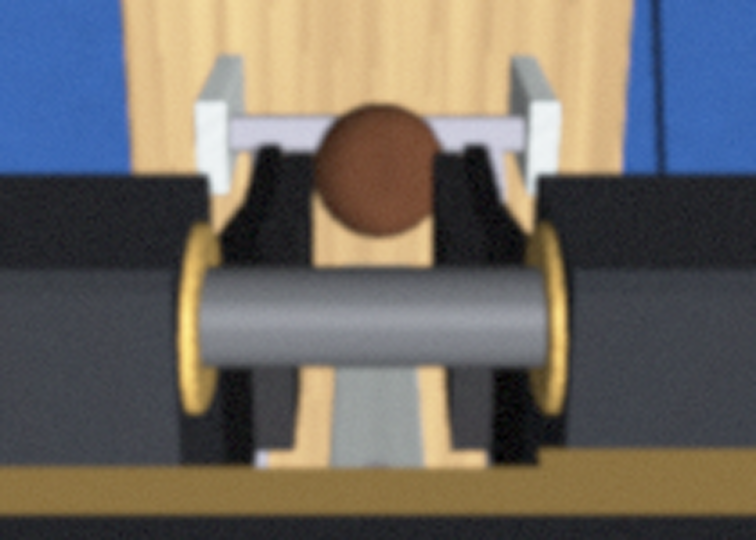

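View pics/s4.png

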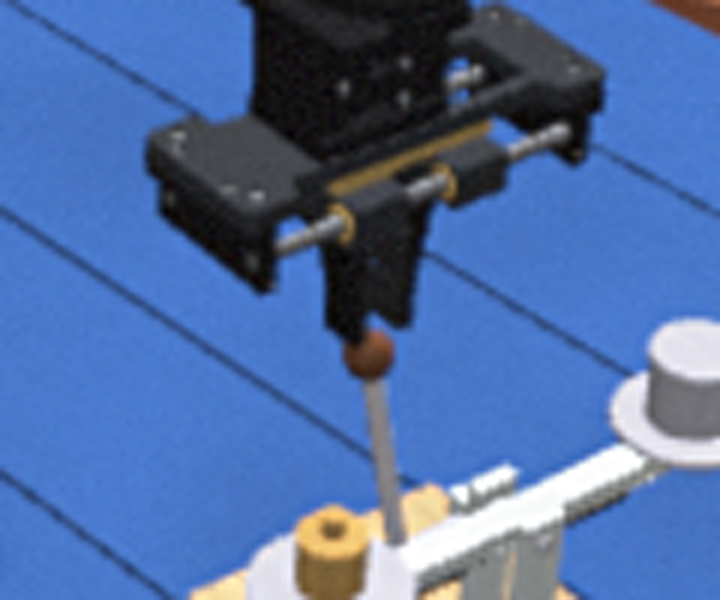

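The fingers are holding at 18.6 mm, narrower than the 24 mm ball. In the scene view the tips sit at about row 114, above the ball at row 118.5. So they seem to grip only the ball's cap, and I'll open slightly and go deeper.

send_rows:
  steps:
    - [[0,0,0],[0,0,0],0.045]
    - [[0,0,0],[0,0,0],0.045]
    - [[0,0,0],[0,0,0],0.045]
    - [[0,0,0],[0,0,0],0.045]
    - [[0,0,0],[0,0,0],0.045]

```text
time_s: 3.83
tool_pos: [0.4622, 0.2142, 0.1282]
tool_rot: [180.0, -0.0, 84.0]
force: [-0.9, 0.7, -0.1]
grip_width: 0.0385
```

send_rows:
  steps:
    - [[0,0,0.003],[0,0,0],0.045]
    - [[0,0,0.006],[0,0,0],0.045]
    - [[0,0,0.009],[0,0,0],0.045]
    - [[0,0,0.012],[0,0,0],0.045]
    - [[0,0,0.012],[0,0,0],0.045]

```text
time_s: 4.25
tool_pos: [0.4616, 0.2139, 0.1152]
tool_rot: [-179.9, 0.1, 84.0]
force: [-1.0, 0.0, 0.3]
grip_width: 0.0449
```

```bash
python3 - <<'E'
from h import *
o=st(); W=snap('wrist','w5.png'); S=snap('scene','s5f.png')
cv2.imwrite('pics/w5.png',cv2.resize(W['pixels'][190:340,220:430,::-1],None,fx=3.6,fy=3.6,interpolation=2))
cv2.imwrite('pics/s5.png',cv2.resize(S['pixels'][60:160,300:420,::-1],None,fx=6,fy=6,interpolation=2))
E
```

```text
4.25 pos [0.4616 0.2139 0.1152] rot [-1.7994e+02  5.0000e-02  8.4000e+01] F [-1.   0.   0.3] q [-46.7   4.   19.7 109.1  -1.5  67.3  57.5] w 0.0449
```

View pics/w5.png

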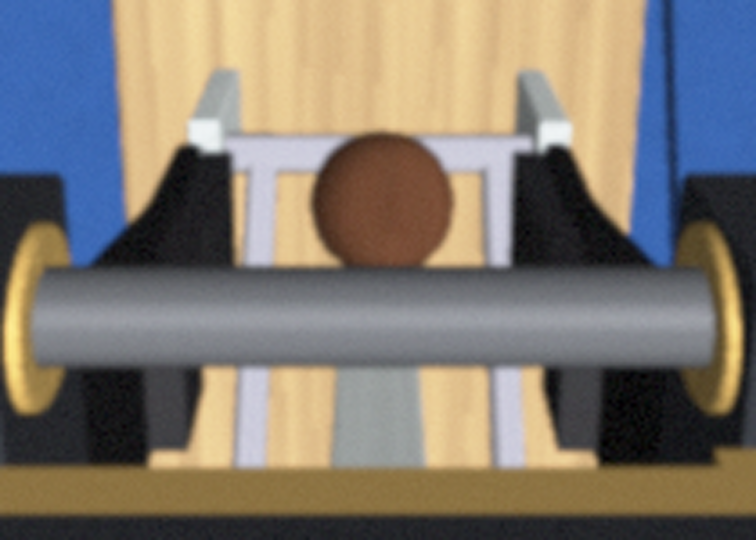

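View pics/s5.png

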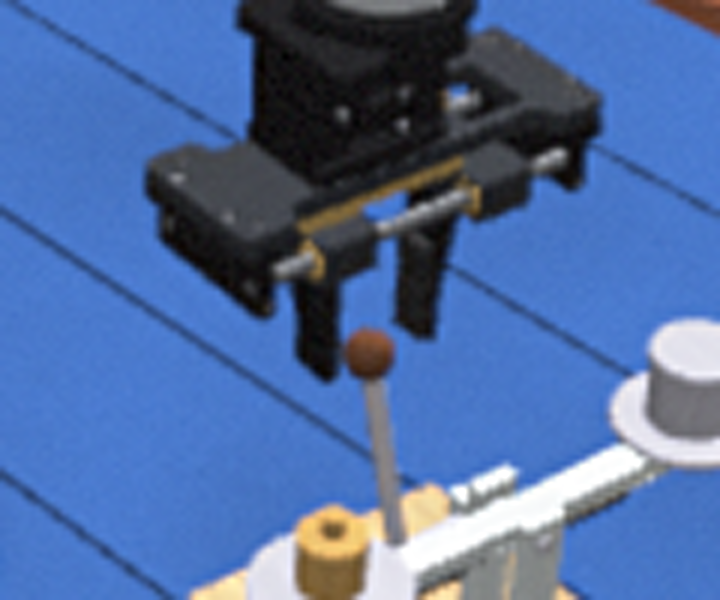

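The tips now sit level with the ball centre in the scene view: mid-tip (369,356), ball (369,353) in the crop. The wrist view agrees. So the fingers end about 28 mm above the reported TCP. I'll go 15 mm deeper and pinch.

send_rows:
  steps:
    - [[0.001,0,0.005],[0,0,0],0.045]
    - [[0.001,0,0.01],[0,0,0],0.045]
    - [[0.001,0,0.015],[0,0,0],0.045]
    - [[0.001,0,0.015],[0,0,0],0.015]
    - [[0.001,0,0.015],[0,0,0],0.015]

```text
time_s: 4.77
tool_pos: [0.4619, 0.215, 0.1006]
tool_rot: [-180.0, 0.0, 84.0]
force: [-1.0, -0.3, -0.1]
grip_width: 0.0377
```

send_rows:
  steps:
    - [[0,0,0],[0,0,0],0.01]
    - [[0,0,0],[0,0,0],0.01]
    - [[0,0,0],[0,0,0],0.01]
    - [[0,0,0],[0,0,0],0.01]
    - [[0,0,0],[0,0,0],0.01]

```text
time_s: 5.18
tool_pos: [0.4625, 0.2154, 0.1014]
tool_rot: [180.0, -0.0, 84.0]
force: [0.8, -0.1, 0.7]
grip_width: 0.0228
```

```bash
python3 - <<'E'
from h import *
o=st(); W=snap('wrist','w6.png'); S=snap('scene','s6f.png')
cv2.imwrite('pics/w6.png',cv2.resize(W['pixels'][190:340,220:430,::-1],None,fx=3.6,fy=3.6,interpolation=2))
cv2.imwrite('pics/s6.png',cv2.resize(S['pixels'][60:160,300:420,::-1],None,fx=6,fy=6,interpolation=2))
st()
E
```

```text
5.18 pos [0.4625 0.2154 0.1014] rot [ 1.7997e+02 -3.0000e-02  8.4000e+01] F [ 0.8 -0.1  0.7] q [-46.6   4.9  19.6 109.9  -1.8  65.5  57.7] w 0.0228
5.28 pos [0.4625 0.2154 0.1014] rot [ 1.7997e+02 -3.0000e-02  8.4000e+01] F [-0.2 -0.3 -0.5] q [-46.6   4.9  19.6 109.9  -1.8  65.5  57.7] w 0.0228
```

View pics/w6.png

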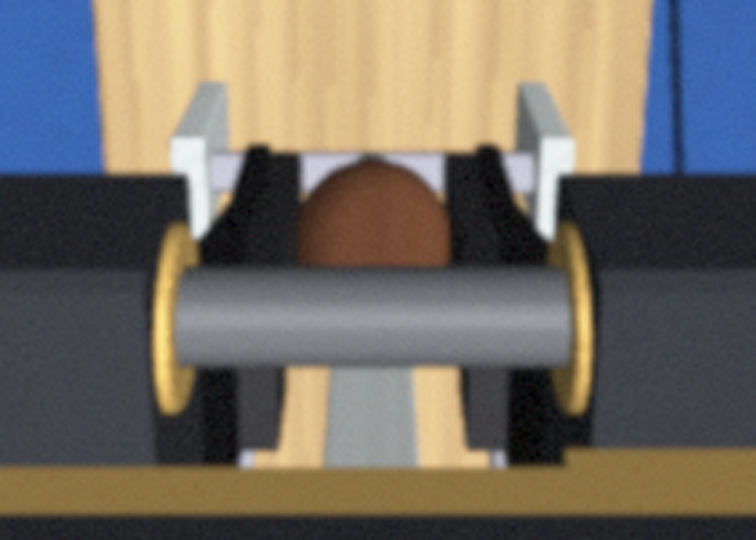

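View pics/s6.png

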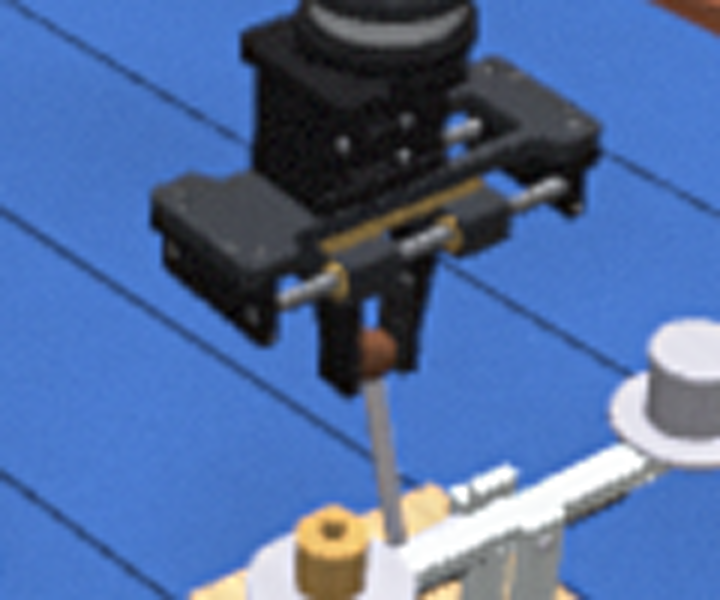

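send_rows:
  steps:
    - [[0,0.004,-0.001],[0,0,0],0.01]
    - [[0,0.01,-0.0025],[0,0,0],0.01]
    - [[0,0.0165,-0.0035],[0,0,0],0.01]
    - [[0,0.023,-0.0042],[0,0,0],0.01]
    - [[0,0.0296,-0.0045],[0,0,0],0.01]
  grip_force: 30

```text
time_s: 5.7
tool_pos: [0.4906, 0.2123, 0.1057]
tool_rot: [-179.8, 0.0, 84.0]
force: [-4.7, 0.4, 2.6]
grip_width: 0.0217
```

send_rows:
  steps:
    - [[0,0.0065,0.0001],[0,0,0],0.01]
    - [[0,0.013,0.0008],[0,0,0],0.01]
    - [[0,0.0195,0.002],[0,0,0],0.01]
    - [[0,0.025,0.0032],[0,0,0],0.01]
    - [[0,0.0296,0.0045],[0,0,0],0.01]

```text
time_s: 6.12
tool_pos: [0.5222, 0.2089, 0.1013]
tool_rot: [179.9, -0.0, 84.0]
force: [-3.4, 1.6, 3.6]
grip_width: 0.0224
```

```bash
python3 - <<'E'
from h import *
o=st(); S=snap('scene','s7f.png')
cv2.imwrite('pics/s7.png',cv2.resize(S['pixels'][60:210,300:440,::-1],None,fx=4,fy=4,interpolation=2))
st()
E
```

```text
6.12 pos [0.5222 0.2089 0.1013] rot [ 1.7995e+02 -2.0000e-02  8.3980e+01] F [-3.4  1.6  3.6] q [-43.6  11.4  21.4 103.   -4.5  66.3  63.3] w 0.0224
6.17 pos [0.523  0.2089 0.1011] rot [ 1.7989e+02 -3.0000e-02  8.3960e+01] F [-0.2  0.5  2.7] q [-43.5  11.5  21.4 103.   -4.5  66.3  63.3] w 0.0221
```

View pics/s7.png

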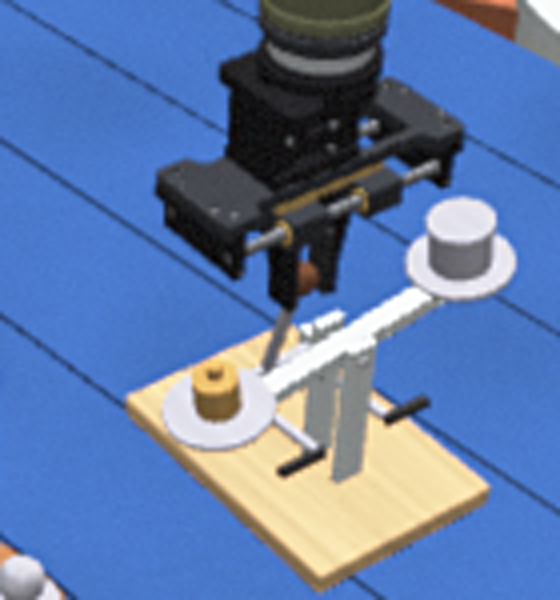

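The beam has tipped: the brass side is down and the pads (about (300,460) and (405,408)) have dropped. I'll push gently to the end stop, wait, then bring the lever back.

send_rows:
  steps:
    - [[0,0.002,0.0005],[0,0,0],0.01]
    - [[0,0.003,0.001],[0,0,0],0.01]
    - [[0,0.003,0.001],[0,0,0],0.01]
    - [[0,0.003,0.001],[0,0,0],0.01]
    - [[0,0.003,0.001],[0,0,0],0.01]

```text
time_s: 6.58
tool_pos: [0.5237, 0.2088, 0.1008]
tool_rot: [-180.0, -0.0, 84.0]
force: [-5.0, 0.2, 7.0]
grip_width: 0.0224
```

send_rows:
  steps:
    - [[0,0,0],[0,0,0],0.01]
    - [[0,-0.007,-0.002],[0,0,0],0.01]
    - [[0,-0.016,-0.004],[0,0,0],0.01]
    - [[0,-0.024,-0.005],[0,0,0],0.01]
    - [[0,-0.0326,-0.0055],[0,0,0],0.01]

```text
time_s: 7.0
tool_pos: [0.4926, 0.2121, 0.1057]
tool_rot: [179.8, -0.0, 84.0]
force: [5.2, 1.8, -6.3]
grip_width: 0.0223
```

send_rows:
  steps:
    - [[0,-0.0065,0.0001],[0,0,0],0.01]
    - [[0,-0.013,0.0008],[0,0,0],0.01]
    - [[0,-0.0195,0.002],[0,0,0],0.01]
    - [[0,-0.025,0.0032],[0,0,0],0.01]
    - [[0,-0.0296,0.0045],[0,0,0],0.01]

```text
time_s: 7.42
tool_pos: [0.4643, 0.2152, 0.1019]
tool_rot: [179.7, -0.1, 84.0]
force: [6.9, 1.2, -1.0]
grip_width: 0.022
```

send_rows:
  steps:
    - [[0,-0.002,0.0005],[0,0,0],0.01]
    - [[0,-0.004,0.0012],[0,0,0],0.01]
    - [[0,-0.004,0.0012],[0,0,0],0.01]
    - [[0,-0.004,0.0012],[0,0,0],0.01]
    - [[0,-0.004,0.0012],[0,0,0],0.01]

```text
time_s: 7.83
tool_pos: [0.4625, 0.2155, 0.1014]
tool_rot: [179.5, -0.2, 84.0]
force: [9.5, 0.9, -3.0]
grip_width: 0.0223
```

```bash
python3 - <<'E'
from h import *
o=st(); S=snap('scene','s8f.png')
cv2.imwrite('pics/s8.png',cv2.resize(S['pixels'][60:210,300:440,::-1],None,fx=4,fy=4,interpolation=2))
st()
E
```

```text
7.83 pos [0.4625 0.2155 0.1014] rot [ 1.7946e+02 -1.6000e-01  8.3960e+01] F [ 9.5  0.9 -3. ] q [-46.9   4.4  19.7 110.3  -1.5  65.   57.3] w 0.0223
7.88 pos [0.4625 0.2154 0.1014] rot [ 1.7946e+02 -1.5000e-01  8.3950e+01] F [ 9.3  1.2 -1.6] q [-46.9   4.4  19.7 110.3  -1.5  65.   57.3] w 0.0221
```

View pics/s8.png

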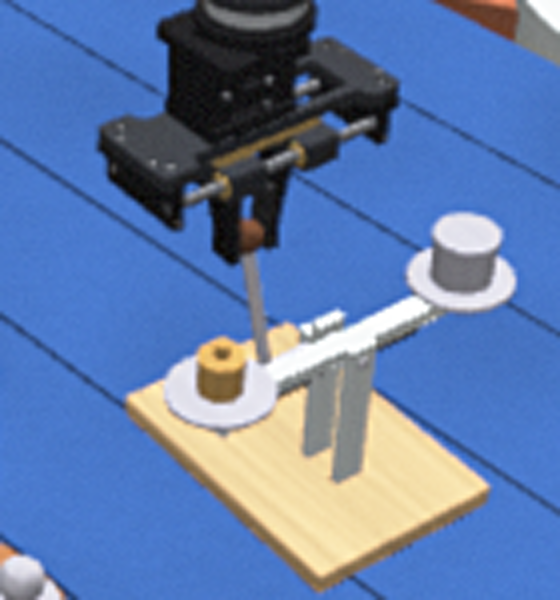

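The lever is back: the tool reads the same as at the start, with about 9 N against the stop, and the beam looks level with its pads up. I'll open and lift straight up.

send_rows:
  steps:
    - [[0,0,0],[0,0,0],0.06]
    - [[0,0,0],[0,0,0],0.06]
    - [[0,0,0],[0,0,0],0.06]
    - [[0,0.002,0],[0,0,0],0.06]
    - [[0,0.002,0],[0,0,0],0.06]

```text
time_s: 8.3
tool_pos: [0.4598, 0.2152, 0.0997]
tool_rot: [-180.0, 0.0, 84.0]
force: [0.3, -0.3, -0.1]
grip_width: 0.0474
```

send_rows:
  steps:
    - [[0,0,-0.01],[0,0,0],0.06]
    - [[0,0,-0.03],[0,0,0],0.06]
    - [[0,0,-0.06],[0,0,0],0.07]
    - [[0,0,-0.09],[0,0,0],0.07]
    - [[0,0,-0.12],[0,0,0],0.07]

```text
time_s: 8.72
tool_pos: [0.4599, 0.2151, 0.2219]
tool_rot: [-180.0, 0.0, 84.0]
force: [0.2, -0.5, -0.5]
grip_width: 0.0685
```

```bash
python3 - <<'E'
from h import *
o=st(); S=snap('scene','s9f.png')
cv2.imwrite('pics/s9.png',cv2.resize(S['pixels'][105:210,325:440,::-1],None,fx=5,fy=5,interpolation=2))
W=snap('wrist','w9.png')
st()
E
```

```text
8.72 pos [0.4599 0.2151 0.2219] rot [-1.7999e+02  1.0000e-02  8.3990e+01] F [ 0.2 -0.5 -0.5] q [-4.750e+01 -3.000e-01  1.940e+01  1.008e+02  1.000e-01  7.950e+01
  5.590e+01] w 0.0685
8.82 pos [0.4631 0.2168 0.2261] rot [179.57  -0.36  83.99] F [ 0.5 -0.2  0.1] q [-4.750e+01 -5.000e-01  1.940e+01  1.005e+02  1.000e-01  7.940e+01
  5.590e+01] w 0.0696
```

View pics/s9.png

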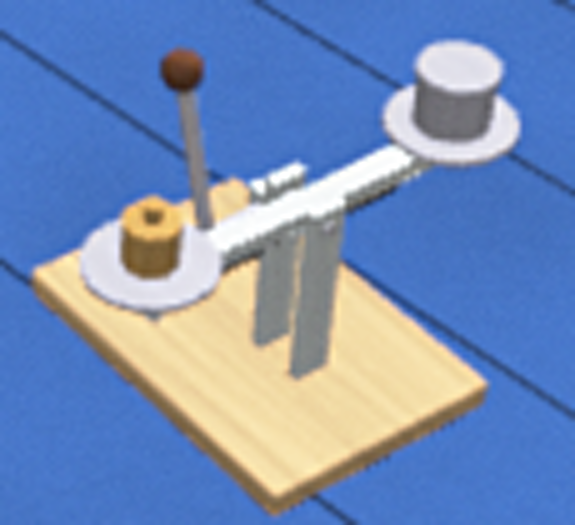

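The scale now looks exactly as at the start (knob at (182,70) in the crop, beam level). Next is the carousel.

```bash
cat > plan.py <<'E'
from h import *
a=np.array([.4605,.2157,.223,84.]); b=np.array([.5975,-.091,.223,-51.])
N=20
pts=[a+(b-a)*np.array([min(1,i/12)]*3+[i/N]) for i in range(N+1)]
for k in range(0,N,5): print('call'); rows(pts[k],pts[k+1:k+6])
E
python3 plan.py | sed 's/np.float64//g'
```

```text
call
[-0.0242, 0.014, 0.0] [0, 0, (0.1178)]
[-0.0484, 0.0281, 0.0] [0, 0, (0.2356)]
[-0.0727, 0.0421, 0.0] [0, 0, (0.3534)]
[-0.0969, 0.0561, 0.0] [0, 0, (0.4712)]
[-0.1211, 0.0701, 0.0] [0, 0, (0.589)]
call
[-0.0124, 0.0251, 0.0] [0, 0, (0.1178)]
[-0.0247, 0.0502, 0.0] [0, 0, (0.2356)]
[-0.0371, 0.0754, 0.0] [0, 0, (0.3534)]
[-0.0494, 0.1005, 0.0] [0, 0, (0.4712)]
[-0.0618, 0.1256, 0.0] [0, 0, (0.589)]
call
[0.0037, 0.0277, 0.0] [0, 0, (0.1178)]
[0.0074, 0.0555, 0.0] [0, 0, (0.2356)]
[0.0074, 0.0555, 0.0] [0, 0, (0.3534)]
[0.0074, 0.0555, 0.0] [0, 0, (0.4712)]
[0.0074, 0.0555, 0.0] [0, 0, (0.589)]
call
[0.0, 0.0, 0.0] [0, 0, (0.1178)]
[0.0, 0.0, 0.0] [0, 0, (0.2356)]
[0.0, 0.0, 0.0] [0, 0, (0.3534)]
[0.0, 0.0, 0.0] [0, 0, (0.4712)]
[0.0, 0.0, 0.0] [0, 0, (0.589)]
```

send_rows:
  steps:
    - [[-0.024,0.014,0],[0,0,0.118],0.087]
    - [[-0.048,0.028,0],[0,0,0.236],0.087]
    - [[-0.073,0.042,0],[0,0,0.353],0.087]
    - [[-0.097,0.056,0],[0,0,0.471],0.087]
    - [[-0.121,0.07,0],[0,0,0.589],0.087]

```text
time_s: 9.23
tool_pos: [0.5172, 0.0864, 0.2199]
tool_rot: [-180.0, 0.0, 49.9]
force: [0.3, 0.4, 0.5]
grip_width: 0.0864
```

send_rows:
  steps:
    - [[-0.012,0.025,0],[0,0,0.118],0.087]
    - [[-0.025,0.05,0],[0,0,0.236],0.087]
    - [[-0.037,0.075,0],[0,0,0.353],0.087]
    - [[-0.049,0.1,0],[0,0,0.471],0.087]
    - [[-0.062,0.126,0],[0,0,0.589],0.087]

```text
time_s: 9.65
tool_pos: [0.5744, -0.0414, 0.2198]
tool_rot: [-180.0, 0.0, 16.2]
force: [0.7, -0.1, 0.2]
grip_width: 0.0872
```

send_rows:
  steps:
    - [[0.004,0.028,0],[0,0,0.118],0.087]
    - [[0.007,0.055,0],[0,0,0.236],0.087]
    - [[0.007,0.055,0],[0,0,0.353],0.087]
    - [[0.007,0.055,0],[0,0,0.471],0.087]
    - [[0.007,0.055,0],[0,0,0.589],0.087]

```text
time_s: 10.07
tool_pos: [0.5963, -0.092, 0.2195]
tool_rot: [180.0, 0.1, -17.7]
force: [1.1, 1.3, 0.0]
grip_width: 0.0871
```

send_rows:
  steps:
    - [[0,0,0],[0,0,0.118],0.087]
    - [[0,0,0],[0,0,0.236],0.087]
    - [[0,0,0],[0,0,0.353],0.087]
    - [[0,0,0],[0,0,0.471],0.087]
    - [[0,0,0],[0,0,0.589],0.087]

```text
time_s: 10.48
tool_pos: [0.5963, -0.0911, 0.2197]
tool_rot: [180.0, 0.0, -51.3]
force: [-0.2, 0.4, 0.3]
grip_width: 0.0869
```

send_rows:
  steps:
    - [[0,0,0],[0,0,0],0.087]
    - [[0,0,0],[0,0,0],0.087]
    - [[0,0,0],[0,0,0],0.087]
    - [[0,0,0],[0,0,0],0.087]
    - [[0,0,0],[0,0,0],0.087]

```text
time_s: 10.9
tool_pos: [0.5967, -0.0913, 0.22]
tool_rot: [-180.0, 0.0, -50.9]
force: [-0.3, 0.2, -0.5]
grip_width: 0.0866
```

```bash
python3 - <<'E'
from h import *
import pickle
o=st(); W=snap('wrist','w10.png'); pickle.dump(W,open('w10.pkl','wb'))
print(proj(W,[[.598,-.0908,.13],[.5965,-.0915,.114],[.525,-.151,.118]]))
st()
E
```

```text
10.9 pos [ 0.5967 -0.0913  0.22  ] rot [-1.7999e+02  1.0000e-02 -5.0920e+01] F [-0.3  0.2 -0.5] q [-32.7  15.   47.2  88.9 -11.1  80.9 -35.7] w 0.0866
[[323.9044768  192.70813884]
 [323.47444839 190.35212069]
 [324.37561624 273.13719141]]
10.95 pos [ 0.5967 -0.0913  0.22  ] rot [-1.7999e+02  1.0000e-02 -5.0940e+01] F [-0.5  1.3 -0.4] q [-32.7  15.   47.2  88.9 -11.1  80.9 -35.7] w 0.0871
```

View pics/w10.png

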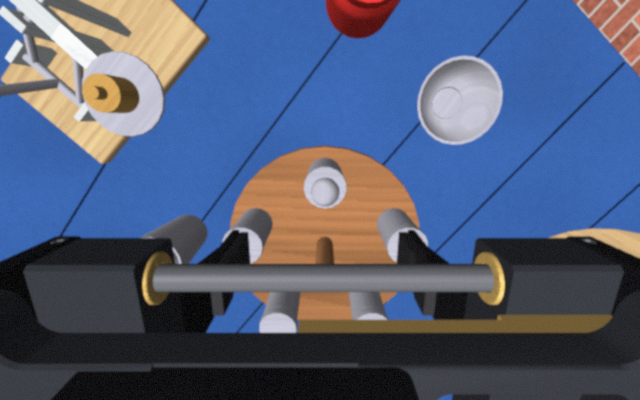

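The wrist view shows the ball knob at (324,192), within 1 px of prediction. It is centred laterally, and the jars on either side are clear of the fingers. I'll descend.

send_rows:
  steps:
    - [[0,0,0.03],[0,0,0],0.087]
    - [[0,0,0.06],[0,0,0],0.087]
    - [[0,0,0.085],[0,0,0],0.087]
    - [[0,0,0.11],[0,0,0],0.087]
    - [[0,0,0.13],[0,0,0],0.087]

```text
time_s: 11.37
tool_pos: [0.5959, -0.091, 0.088]
tool_rot: [179.9, 0.1, -50.9]
force: [-0.7, 0.1, -0.5]
grip_width: 0.0868
```

```bash
python3 - <<'E'
from h import *
o=st(); W=snap('wrist','w11.png'); S=snap('scene','s11f.png')
cv2.imwrite('pics/s11.png',cv2.resize(S['pixels'][110:280,200:350,::-1],None,fx=3.5,fy=3.5,interpolation=2))
E
```

```text
11.37 pos [ 0.5959 -0.091   0.088 ] rot [ 1.7994e+02  7.0000e-02 -5.0950e+01] F [-0.7  0.1 -0.5] q [-30.6  20.9  45.1  98.6 -15.9  67.2 -32.2] w 0.0868
```

View pics/s11.png

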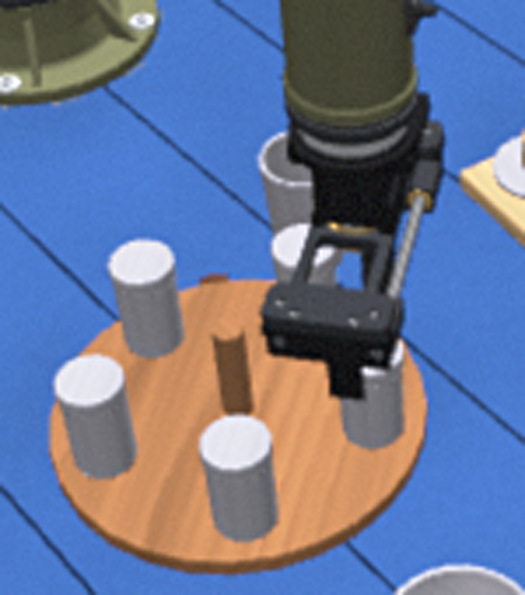

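View pics/w11.png

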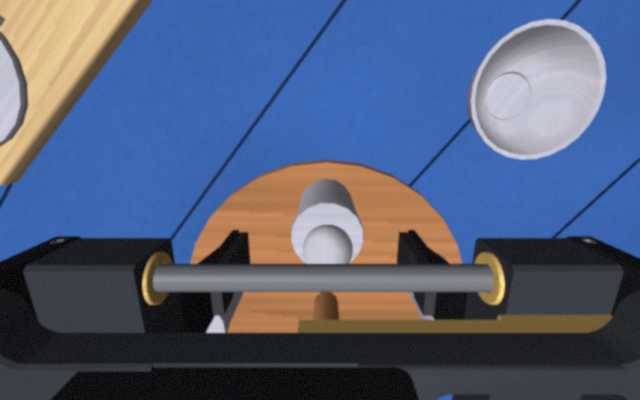

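```bash
python3 - <<'E'
from h import *
S=env.read_camera('scene')
p=env.get_obs()['tool_pos'];d=np.array([np.cos(np.radians(-51)),np.sin(np.radians(-51)),0])
for h in (0,.01,.02,.03,.04): print(h,proj(S,p+.05*d+[0,0,h]),'jar',proj(S,[.597,-.0912,.114]))
E
```

```text
0 [[299.67634314 231.58920719]] jar [[304.21411068 208.32987765]]
0.01 [[299.47371841 228.64772605]] jar [[304.21411068 208.32987765]]
0.02 [[299.26842831 225.66755218]] jar [[304.21411068 208.32987765]]
0.03 [[299.06041992 222.64791705]] jar [[304.21411068 208.32987765]]
0.04 [[298.84963888 219.58803169]] jar [[304.21411068 208.32987765]]
```

send_rows:
  steps:
    - [[0,0.001,0.01],[0,0,0],0.087]
    - [[0,0.001,0.02],[0,0,0],0.087]
    - [[0,0.001,0.028],[0,0,0],0.087]
    - [[0,0.001,0.032],[0,0,0],0.087]
    - [[0,0.001,0.032],[0,0,0],0.07]
  grip_force: 15

```text
time_s: 11.93
tool_pos: [0.5953, -0.0917, 0.057]
tool_rot: [179.9, 0.1, -51.0]
force: [-0.1, 0.2, 0.3]
grip_width: 0.0845
```

send_rows:
  steps:
    - [[0,0,0],[0,0,0],0.05]
    - [[0,0,0],[0,0,0],0.04]
    - [[0,0,0],[0,0,0],0.03]
    - [[0,0,0],[0,0,0],0.03]
    - [[0,0,0],[0,0,0],0.03]

```text
time_s: 12.35
tool_pos: [0.5963, -0.0919, 0.0583]
tool_rot: [-180.0, -0.0, -51.0]
force: [-0.1, 0.0, -0.2]
grip_width: 0.0544
```

send_rows:
  steps:
    - [[0,0,0],[0,0,0],0.03]
    - [[0,0,0],[0,0,0],0.03]
    - [[0,0,0],[0,0,0],0.03]
    - [[0,0,0],[0,0,0],0.03]
    - [[0,0,0],[0,0,0],0.03]

```text
time_s: 12.77
tool_pos: [0.5964, -0.092, 0.0582]
tool_rot: [-180.0, -0.0, -51.0]
force: [0.9, -0.7, 1.4]
grip_width: 0.0445
```

```bash
python3 - <<'E'
from h import *
o=st(); W=snap('wrist','w12.png'); S=snap('scene','s12f.png')
cv2.imwrite('pics/s12.png',cv2.resize(S['pixels'][110:280,200:350,::-1],None,fx=3.5,fy=3.5,interpolation=2))
st()
E
```

```text
12.77 pos [ 0.5964 -0.092   0.0582] rot [-1.7997e+02 -4.0000e-02 -5.0980e+01] F [ 0.9 -0.7  1.4] q [-29.8  22.7  44.3 100.2 -17.4  64.1 -31. ] w 0.0445
12.87 pos [ 0.5964 -0.092   0.0582] rot [-1.7997e+02 -4.0000e-02 -5.0990e+01] F [ 1.2 -0.2  0.9] q [-29.8  22.7  44.3 100.3 -17.4  64.1 -31. ] w 0.0448
```

View pics/s12.png

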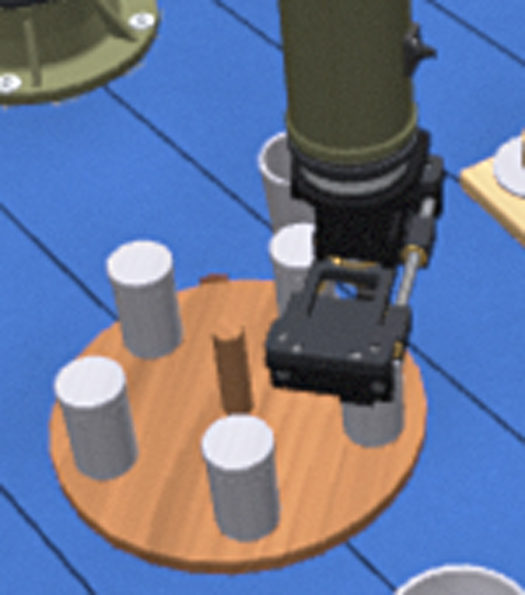

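View pics/w12.png

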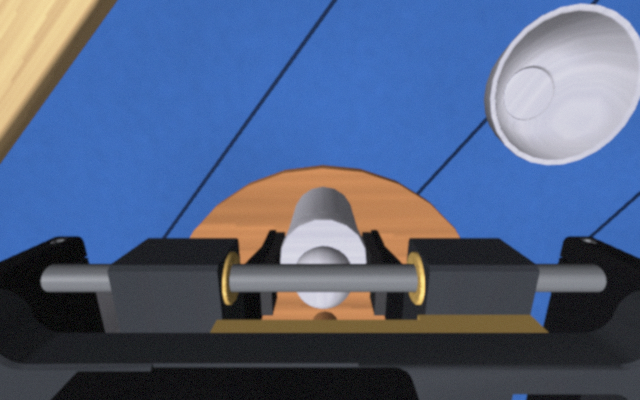

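The jar is gripped at 44.6 mm, matching the 45 mm lid, with almost no side force and the ball clear under the gripper body. Now I'll swing it about +113° along a 95 mm arc.

send_rows:
  steps:
    - [[-0.0093,0.0005,0],[0,0,-0.0984],0.03]
    - [[-0.0186,0.0018,0],[0,0,-0.1967],0.03]
    - [[-0.0276,0.0041,0],[0,0,-0.2951],0.03]
    - [[-0.0364,0.0073,0],[0,0,-0.3935],0.03]
    - [[-0.0449,0.0113,0],[0,0,-0.4919],0.03]
  grip_force: 20

```text
time_s: 13.28
tool_pos: [0.5597, -0.0656, 0.0582]
tool_rot: [179.9, -0.2, -22.5]
force: [5.0, -3.9, -1.6]
grip_width: 0.0443
```

```bash
python3 -c "
from h import *
st()"
```

```text
13.28 pos [ 0.5597 -0.0656  0.0582] rot [179.91  -0.19 -22.51] F [ 5.  -3.9 -1.6] q [-30.6  16.1  39.8 105.9 -11.5  61.9  -9. ] w 0.0443
```

send_rows:
  steps:
    - [[-0.0093,0.0005,0],[0,0,-0.0984],0.03]
    - [[-0.0186,0.0018,0],[0,0,-0.1967],0.03]
    - [[-0.0276,0.0041,0],[0,0,-0.2951],0.03]
    - [[-0.0364,0.0073,0],[0,0,-0.3935],0.03]
    - [[-0.0449,0.0113,0],[0,0,-0.4919],0.03]

```text
time_s: 13.7
tool_pos: [0.5147, -0.0598, 0.0582]
tool_rot: [179.7, -0.2, 5.7]
force: [6.5, -7.4, -5.5]
grip_width: 0.0445
```

send_rows:
  steps:
    - [[-0.0093,0.0005,0],[0,0,-0.0984],0.03]
    - [[-0.0186,0.0018,0],[0,0,-0.1967],0.03]
    - [[-0.0276,0.0041,0],[0,0,-0.2951],0.03]
    - [[-0.0364,0.0073,0],[0,0,-0.3935],0.03]
    - [[-0.0449,0.0113,0],[0,0,-0.4919],0.03]

```text
time_s: 14.12
tool_pos: [0.4725, -0.0762, 0.0583]
tool_rot: [179.5, -0.2, 33.8]
force: [11.8, -8.6, -11.0]
grip_width: 0.0445
```

```bash
python3 -c "
from h import *
st();snap('scene','s13.png');snap('top','t13.png')"
```

```text
14.12 pos [ 0.4725 -0.0762  0.0583] rot [179.5   -0.19  33.83] F [ 11.8  -8.6 -11. ] q [-28.2   3.2  35.2 117.4  -1.9  59.5  41.7] w 0.0445
```

View pics/s13.png

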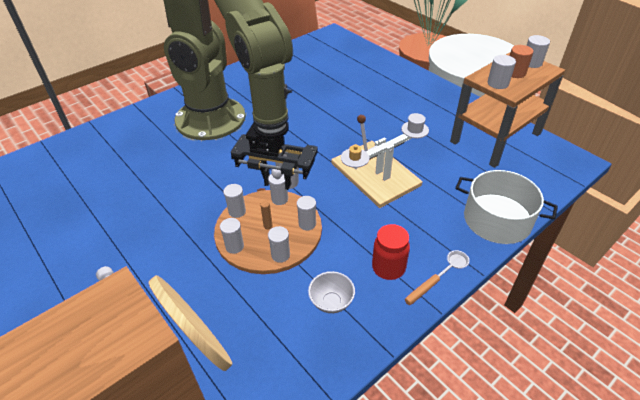

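```bash
python3 - <<'E'
from h import *
P=np.array([[.5964,-.092],[.5597,-.0656],[.5147,-.0598],[.4725,-.0762]])
r=least_squares(lambda p:np.hypot(*(P-p).T)-.095,[.523,-.152]);print(r.x,r.fun)
c=r.x; print(np.degrees(np.arctan2(*(P-c).T[::-1])))
# commanded now
cm=np.array([.5964,-.092]);y=-51.
for k in range(3):
    a=np.radians(y);cm=cm-.0449*np.array([np.cos(a),np.sin(a)])+.0113*np.array([np.sin(a),-np.cos(a)]);y+=np.degrees(.4919)
print('cmd',cm,y)
t=np.radians(151.9)
for cc in (c,[.5258,-.1511]):
  T=np.array(cc)+.095*np.array([np.cos(t),np.sin(t)]);print(T)
  rows((*cm,.0582,y),[(*T,.0582,61.9)])
E
```

```text
[ 0.52545487 -0.1545452 ] [-0.00042139  0.0003099   0.00035366 -0.00043686]
[ 41.39938811  68.94260631  96.47613205 124.05544053]
cmd [ 0.4699471  -0.07267275] 33.551381827455586
[ 0.44165282 -0.10979907]
[-0.0441, 0.0153, 0.0] [0, 0, np.float64(-0.4948)]
[ 0.44199795 -0.10635387]
[-0.0419, 0.0126, 0.0] [0, 0, np.float64(-0.4948)]
```

```bash
python3 - <<'E'
import cv2
p=cv2.imread('pics/t13.png')[175:310,310:445]; cv2.imwrite('pics/t13c.png',cv2.resize(p,None,fx=4,fy=4,interpolation=2))
E
```

```text
(no output)
```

View pics/t13c.png

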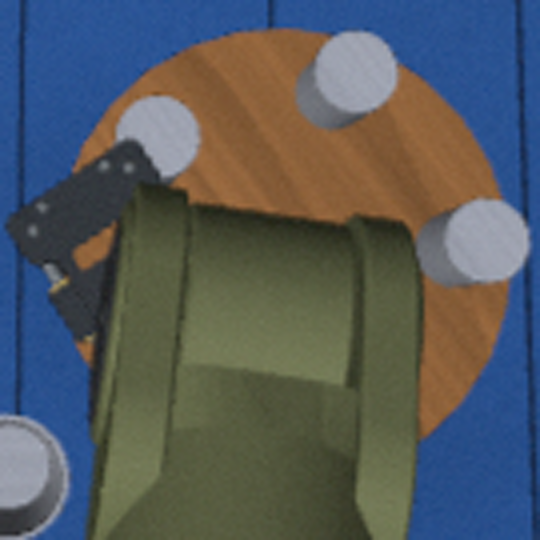

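send_rows:
  steps:
    - [[-0.0093,0.0014,0],[0,0,-0.0984],0.03]
    - [[-0.0186,0.0036,0],[0,0,-0.1967],0.03]
    - [[-0.0276,0.0069,0],[0,0,-0.2951],0.03]
    - [[-0.0363,0.011,0],[0,0,-0.3935],0.03]
    - [[-0.0447,0.0159,0],[0,0,-0.492],0.03]

```text
time_s: 14.63
tool_pos: [0.4425, -0.1107, 0.0582]
tool_rot: [179.8, -0.1, 62.0]
force: [5.9, -0.0, -4.1]
grip_width: 0.0443
```

send_rows:
  steps:
    - [[0,0,0],[0,0,0],0.03]
    - [[0,0,0],[0,0,0],0.03]
    - [[0,0,0],[0,0,0],0.03]
    - [[0,0,0],[0,0,0],0.03]
    - [[0,0,0],[0,0,0],0.03]

```text
time_s: 15.05
tool_pos: [0.4422, -0.1107, 0.0582]
tool_rot: [179.9, -0.0, 61.6]
force: [5.1, -2.2, -1.3]
grip_width: 0.0442
```

```bash
python3 - <<'E'
from h import *
import pickle
o=st(); d={}
for n in ('scene','top','wrist'): d[n]=snap(n,n+'14.png')
pickle.dump(d,open('c14.pkl','wb'))
def crop(n,x,y,w,h,s):
    cv2.imwrite('pics/c14'+n+'.png',cv2.resize(d[n]['pixels'][y:y+h,x:x+w,::-1],None,fx=s,fy=s,interpolation=2))
crop('top',300,175,145,140,4);crop('scene',205,140,130,140,4)
E
```

```text
15.05 pos [ 0.4422 -0.1107  0.0582] rot [ 1.7989e+02 -1.0000e-02  6.1640e+01] F [ 5.1 -2.2 -1.3] q [-2.550e+01  2.000e-01  3.660e+01  1.199e+02 -1.000e-01  5.980e+01
  7.280e+01] w 0.0442
```

View pics/c14top.png

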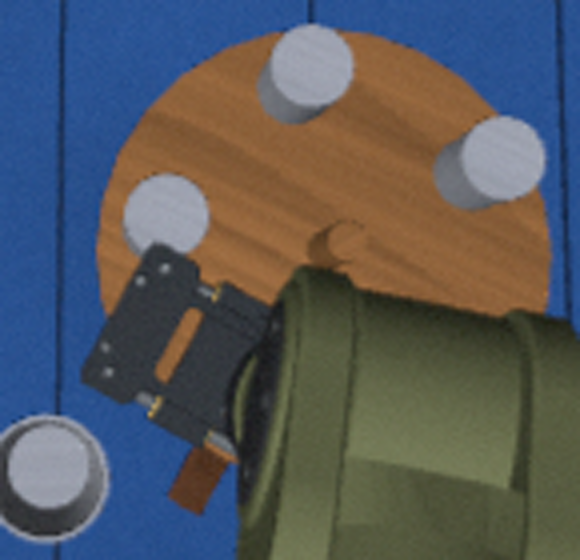

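View pics/c14scene.png

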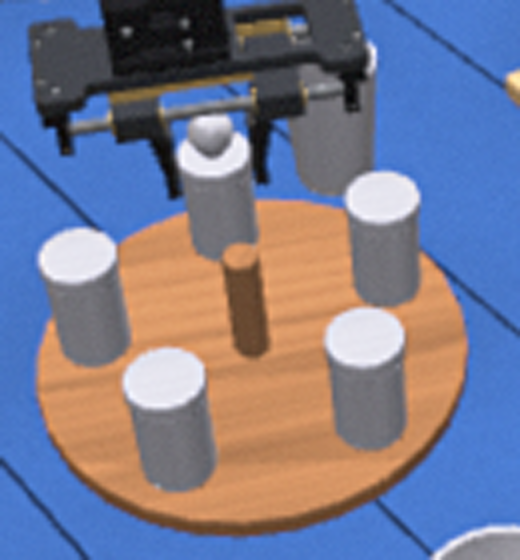

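View pics/wrist14.png

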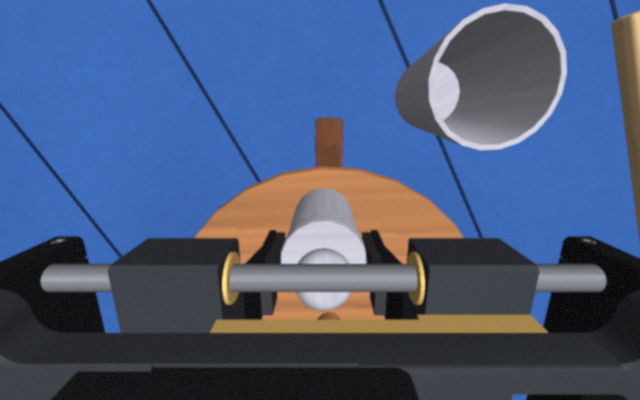

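```bash
python3 - <<'E'
from h import *
import pickle
d=pickle.load(open('c14.pkl','rb'));T,S,W=d['top'],d['scene'],d['wrist']
cv2.imwrite('pics/w14c.png',cv2.resize(W['pixels'][100:335,250:400,::-1],None,fx=2.5*1.0,fy=2.5,interpolation=2))
t=lambda x,y:(320+x/4,175+y/4); t2=lambda x,y:(300+x/4,175+y/4); u=lambda x,y:(205+x/4,140+y/4)
b0={0:t(153,105),1:t(97,306),2:t(278,425),3:t(443,290),4:t(362,92)}
s0={0:u(402,280),1:u(327,160),2:u(141,180),3:u(82,314),4:u(249,385)}
b1={4:t2(166,216),3:t2(312,66),2:t2(503,158)}
s1={0:u(214,160),1:u(79,256),2:u(164,378),3:u(364,338),4:u(382,196)}
def lid(cx,cy,a,ks): return np.array([[cx-.095*np.cos(a+k*2*np.pi/5),cy-.095*np.sin(a+k*2*np.pi/5),.114] for k in ks])
for (C,m0,m1,n) in ((T,b0,b1,'top'),(S,s0,s1,'scene')):
    def f(p): return np.r_[(proj(C,lid(p[0],p[1],p[2],m0))-np.array(list(m0.values()))).ravel(),(proj(C,lid(p[0],p[1],p[3],m1))-np.array(list(m1.values()))).ravel()]
    q=least_squares(f,[.525,-.151,np.radians(-140),np.radians(-28)])
    print(n,q.x[:2],np.degrees(q.x[2:]),np.round(q.fun,1))
    if n=='top':
        tg=bproj(C,[t(88,496),t(122,515)],.011).mean(0)[:2]; v=q.x[:2]-tg; print('tongue yaw',np.degrees(np.arctan2(v[1],v[0])),np.hypot(*v))
        tg=bproj(C,[t2(168,494),t2(200,515)],.011).mean(0)[:2]; v=q.x[:2]-tg; print('tongue yaw now',np.degrees(np.arctan2(v[1],v[0])),np.hypot(*v))
E
```

```text
top [ 0.52389763 -0.15094972] [-140.85917679  -25.60764769] [-0.4 -0.8 -0.   0.1  0.3  0.4  0.   0.2 -0.1  0.1  0.1  0.1 -0.  -0.1
  0.2  0. ]
tongue yaw -28.19121404272411 0.16345570152282948
tongue yaw now -28.460498034758803 0.1632389978980328
scene [ 0.53020743 -0.15236189] [-140.9338897   -25.69239127] [ 0.2  0.3 -0.   0.2  0.  -0.1 -0.1  0.3  0.2  0.3 -0.2 -1.8 -0.5 -0.
 -0.   0.3  0.3 -0.1  0.1  0.3]
```

View pics/w14c.png

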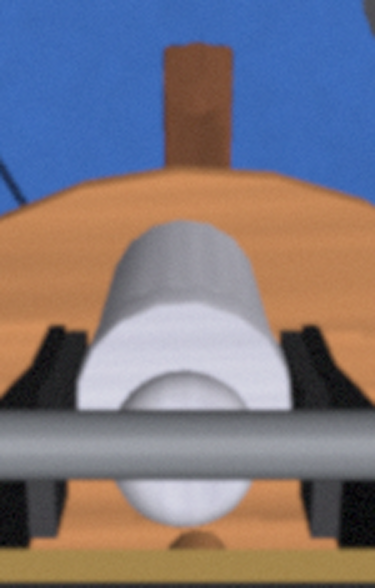

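The top and scene fits put the turntable at −25.6° and the tongue at −28.3°, about 2.6° too far. The wrist view agrees (tongue column 329, jar 323). I'll turn back 2.6°.

send_rows:
  steps:
    - [[0.0015,0,0],[0,0,0.015],0.03]
    - [[0.003,0,0],[0,0,0.03],0.03]
    - [[0.0043,0,0],[0,0,0.045],0.03]
    - [[0.0043,0,0],[0,0,0.045],0.03]
    - [[0.0043,0,0],[0,0,0.045],0.03]

```text
time_s: 15.62
tool_pos: [0.4441, -0.1069, 0.0582]
tool_rot: [179.9, -0.0, 59.1]
force: [5.6, -2.5, -0.9]
grip_width: 0.0442
```

```bash
python3 - <<'E'
from h import *
import pickle
o=st(); d={}
for n in ('scene','top','wrist'): d[n]=snap(n,n+'15.png')
st()
pickle.dump(d,open('c15.pkl','wb'))
def crop(n,x,y,w,h,s):
    cv2.imwrite('pics/c15'+n+'.png',cv2.resize(d[n]['pixels'][y:y+h,x:x+w,::-1],None,fx=s,fy=s,interpolation=2))
crop('top',300,175,145,140,4);crop('scene',205,140,130,140,4);crop('wrist',250,100,150,235,2.5)
W=d['wrist']
# predicted columns when aligned: axis, jar ball, tongue end for candidate axis positions
for c in ([.5239,-.1509],[.527,-.152]):
  for ya in (-27.5,-28.2,-29):
    e=-np.array([np.cos(np.radians(ya)),np.sin(np.radians(ya))])
    print(c,ya,np.round(proj(W,[[*c,.118],[*(np.array(c)+.095*e),.13],[*(np.array(c)+.166*e),.011]]),1).tolist())
E
```

```text
15.62 pos [ 0.4441 -0.1069  0.0582] rot [ 1.799e+02 -1.000e-02  5.906e+01] F [ 5.6 -2.5 -0.9] q [-25.7   0.3  36.4 119.8  -0.2  59.8  69.8] w 0.0442
15.77 pos [ 0.4441 -0.1069  0.0582] rot [ 1.799e+02 -1.000e-02  5.905e+01] F [ 5.2 -3.2 -0.6] q [-25.7   0.3  36.4 119.8  -0.2  59.8  69.8] w 0.0446
[0.5239, -0.1509] -27.5 [[328.3, 410.3], [317.5, 276.2], [314.3, 115.2]]
[0.5239, -0.1509] -28.2 [[328.3, 410.3], [320.0, 276.1], [316.9, 115.1]]
[0.5239, -0.1509] -29 [[328.3, 410.3], [322.9, 276.0], [319.9, 115.0]]
[0.527, -0.152] -27.5 [[329.3, 414.5], [318.9, 282.4], [315.1, 119.5]]
[0.527, -0.152] -28.2 [[329.3, 414.5], [321.4, 282.3], [317.7, 119.4]]
[0.527, -0.152] -29 [[329.3, 414.5], [324.3, 282.2], [320.7, 119.3]]
```

View pics/c15top.png

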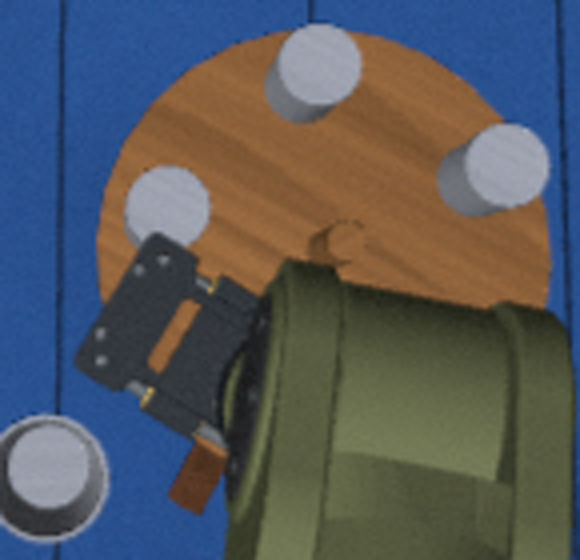

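View pics/c15scene.png

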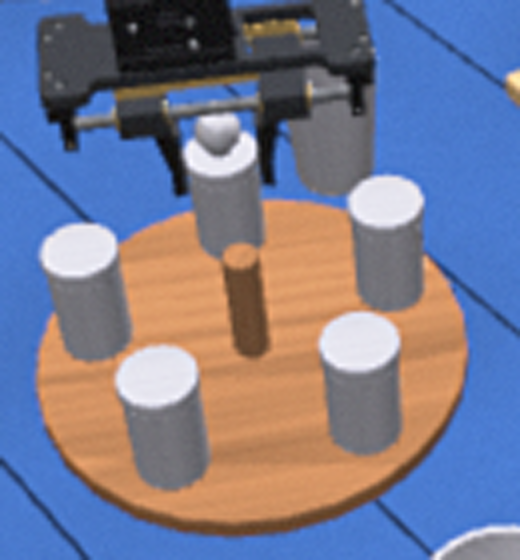

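View pics/c15wrist.png

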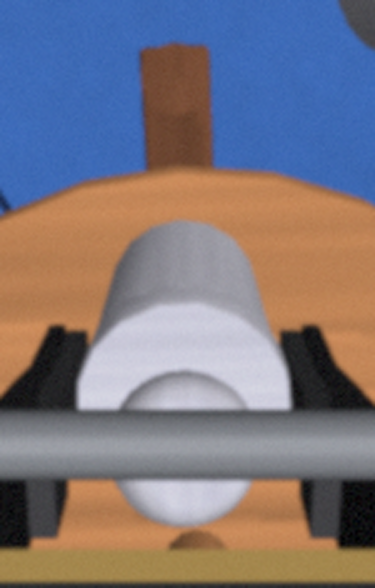

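```bash
python3 - <<'E'
from h import *
import pickle
d=pickle.load(open('c15.pkl','rb'));T,S,W=d['top'],d['scene'],d['wrist']
t2=lambda x,y:(300+x/4,175+y/4); u=lambda x,y:(205+x/4,140+y/4); w=lambda x,y:(250+x/2.5,100+y/2.5)
b1={4:t2(168,207),3:t2(319,64),2:t2(507,166)}
s1={1:u(81,250),2:u(158,376),3:u(360,341),4:u(386,202)}
def lid(c,a,ks): return np.array([[c[0]-.095*np.cos(a+k*2*np.pi/5),c[1]-.095*np.sin(a+k*2*np.pi/5),.114] for k in ks])
for C,c,m,n in ((T,(.5239,-.15095),b1,'top'),(S,(.5302,-.1524),s1,'scene')):
    q=least_squares(lambda p:(proj(C,lid(c,p[0],m))-np.array(list(m.values()))).ravel(),[-.48]); print(n,np.degrees(q.x),np.round(q.fun,1))
# wrist: columns of post top, ball, tongue end corners -> axis x/y offset, jar yaw, tongue yaw
def f(p):
    c=p[:2]; J=c-.095*np.array([np.cos(p[2]),np.sin(p[2])]); R2=np.array([[np.cos(p[3]),-np.sin(p[3])],[np.sin(p[3]),np.cos(p[3])]])
    A=c+R2@[-.166,.011];B=c+R2@[-.166,-.011]
    r=proj(W,[[*J,.130],[*A,.018],[*B,.018],[*c,.118]])
    return np.r_[r[0]-w(185,448), r[1]-w(208,46), r[2]-w(141,48), r[3,0]-w(197,0)[0]]
for sw in (0,1):
    q=least_squares(f,[.525,-.151,-.49,-.49]);print('wrist',q.x[:2],np.degrees(q.x[2:]),np.round(q.fun,1))
E
```

```text
top [-28.29730544] [-0.1  0.2  0.3  0.1  0.2 -0.1]
scene [-28.24832496] [-0.6  0.2 -0.3  0.2 -0.   0.3  0.  -0.1]
wrist [ 0.52597326 -0.15176908] [-29.1295817  -28.88477421] [ 0.   1.1  1.1 -0.9 -1.2 -0.6 -0. ]
wrist [ 0.52597326 -0.15176908] [-29.1295817  -28.88477421] [ 0.   1.1  1.1 -0.9 -1.2 -0.6 -0. ]
```

View pics/scene15.png

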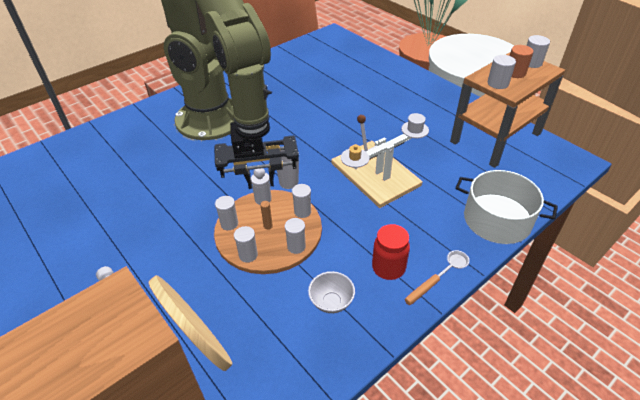

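The knob jar stands at the front, still gripped. The scale is arrested (knob at (361,119), as at the start). The bowl (332,291), box (391,252) and tumbler have not moved. I'm handing in now.

```bash
python3 -c "
from h import *
st(); print(env.sign_off())"
```

```text
15.77 pos [ 0.4441 -0.1069  0.0582] rot [ 1.799e+02 -1.000e-02  5.905e+01] F [ 5.2 -3.2 -0.6] q [-25.7   0.3  36.4 119.8  -0.2  59.8  69.8] w 0.0446
the job is handed in; nothing more can be done
None
```

I did the job in the order asked and handed it in at 15.8 s, with the gripper still holding the knob jar at the front; sign-off gives no verdict.

- **Scale:** I pinched the lever knob, pushed it to the far stop and saw the beam tip with its pads down. I then brought the lever back to the near stop with about 9 N against it. After letting go, the picture of the scale matched the start picture, with the beam level.
- **Carousel:** I gripped the knob jar by its lid and turned the table about 115°, which overshot, then back 2.6°. My last fits put the jar at −28.3° in both the top and scene cameras. The tongue came out at −27.9° to −28.5°, depending on the fit. In the wrist camera, jar and tongue differ by about 0.25°. The last reading showed a 44.6 mm grip and a steady side force of about 6 N.
- **Left alone:** The tumbler, masala box and bowl look unmoved in the last pictures.

**Disagreements:**
- The fingers end about 3 cm above the reported tool point, so my first pinch caught only the top of the ball. I opened, went deeper and gripped again.
- The scene camera disagrees with the top and wrist cameras by about 4–6 mm in x. I relied on the top and wrist cameras for position.

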